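# Show a spun tube to the inspection camera

### The job

The spin is over: take hold of the cap of the one tube in the centrifuge's rotor that has a broad screw cap, draw the tube out of its sleeve and present it to the inspection camera on the stand, upright with the cap up, the middle of its length level with the centre of the lens and midway between the lens and the light panel. Keep the tube cap-up on the way (never laid over), leave the other tubes in the rotor and everything else as they are, and touch no part of the inspection stand, its camera or its panel. Finish while still holding the tube there by its cap, motionless in the air.

Things in the scene. Friction and masses are not known exactly. Their poses are not given: they have to be found in the camera images.
- sample_mid (a point): The tube to show: clear, round-bottomed, paper label all round, 16.4 mm diameter, with a broad ribbed screw cap 22 mm in diameter and 22 mm tall; 122 mm long in all, about 22 g. Loose in a rotor sleeve, leaning 30 degrees, top in towards the rotor's axis; 81 mm sit in the sleeve (1 mm play): draw it out along its axis. Point: on its axis, half-way along (61 mm from either end); z runs to the cap.
- sample_cap (a point): Centre of that tube's screw cap, on the tube's axis, 50 mm towards the cap from sample_mid and 11 mm below the cap's top; at the start 229 mm above the bench and 47 mm from the rotor's axis. z runs along the tube towards the cap's top. The cap is hard and can be gripped anywhere round its side; 19 mm of bare tube show between the cap and the sleeve's mouth.
- rotor_hub (a point): Top of the steel nut on the rotor's vertical axis, 200 mm above the bench; z up. Black conical angle rotor with eight teal sleeves (23 mm outside diameter) at 45 degree steps, mouths 203 mm above the bench and 62 mm from the axis; four hold tubes, at 90 degree steps. It can be turned by hand and stays where it is left (drag 0.04 N m).
- rotor: The rotor as a whole; its origin is on its vertical axis 85 mm above the bench, at the chamber's floor; z is up.
- centrifuge: White bench centrifuge, fixed: housing 390 (x) x 330 mm, 225 mm high, with a nose 40 mm farther out at its front (-x), and an open round chamber 250 mm in diameter centred 30 mm to +x of the origin; a rubber rim round it tops out 235 mm above the bench. The lid stands open at the +x side, just past upright, up to 0.57 m above the bench. Origin: centre of the housing's underside.
- partner_mid (a point): Another tube in the rotor, facing it across the axis; the same tube, but with a slim stopper 13.6 mm in diameter, narrower than the tube, 114 mm long over all. This point is on its axis at half its length. It stays in the rotor.
- side_a_mid (a point): Another tube with a slim stopper in the rotor, as partner_mid, a quarter turn from the tube to show. It stays in the rotor.
- side_b_mid (a point): Another tube with a slim stopper in the rotor, as partner_mid, a quarter turn the other way. It stays in the rotor.
- view (a point): The point in empty air where the middle of the tube is to be shown: on the camera's optical axis, midway between the front of the lens and the face of the light panel, 75 mm from each. Between 155 and 205 mm above the bench. x points along the optical axis from the lens to the panel, z is up.
- lens (a point): Centre of the front of the lens: a black barrel 38 mm in diameter and 60 mm long on a small camera (46 mm square) that is clamped at some height to an aluminium post. The post is 160 mm behind the lens's front and 307 mm high. x points from the lens to the panel.
- panel (a point): Centre of the light panel's white face, 75 mm beyond the view point: an upright black-framed panel 130 mm wide, 120 mm high (its top 240 mm above the bench) and 22 mm thick. z is up, x points away from the lens.
- stand: The inspection stand, fixed: an aluminium base plate 385 x 110 x 12 mm carrying the post with the camera at its -x end and the light panel at its +x end, 150 mm clear between lens and panel. Origin: on the bench straight below the view point; x points from the camera to the panel.
- rack: White tube rack, 75 x 165 mm and 58 mm high, with ten square holes, fixed. Origin: centre of its underside. Two tubes stand in it.
- rack_tube_a_mid (a point): Tube with a slim stopper standing in the rack; leave it.
- rack_tube_b_mid (a point): Tube with a broad screw cap standing in the rack, not the one to show; leave it.
- bottle_mid (a point): White plastic bottle, 64 mm in diameter, 125 mm high; leave it.
- jar_mid (a point): Small amber jar, 52 mm in diameter, 60 mm high; leave it.
- rotor_key_mid (a point): Steel T-handled rotor key, 64 mm across and 121 mm long, lying on top of the centrifuge near its front edge; leave it.
Not all that is in view belongs to the job. Leave any purple look-alike of the part that bears sample_mid alone.

How it is judged:
By the outcome, as a careful person would: the job done as asked, in the order asked, and still so for the second after the job is handed in, while the arm keeps its last pose, push and grip.
It also fails if it takes over 45 s, if anything falls off the work surface, if the arm or the gripper's body presses on something with over 40 N, if the wrist force passes 120 N, or if a joint passes its speed limit or range.

### The arm

A 6-joint arm with a two-finger parallel gripper is mounted at the origin on the work surface. World frame = base frame: x ahead of the robot, y to its left, z up, the work surface at z = 0. Lengths are in m, angles in degrees, forces in N, time in s.
With the tool pointing down it reaches from about 0.325 to 0.85 m from the base axis. Payload 15.5 kg.
Tool frame: the origin (TCP) lies midway between the tips of the shut fingers; the grasp point (between the pads) lies 19 mm behind it; z points along the fingers, y is the line along which they close (so a half turn about z gives the same grasp; the last joint's range is limited). The gripper opens to 91 mm and grips with 3 to 60 N. Pads are 32 mm wide; open, the fingers measure 118 mm over their backs; the gripper's body (76 mm by 178 mm) begins 60 mm behind the grasp point.
Start: joints at [-77.607, 28.281, 77.091, -0, 74.628, -5.472], TCP at [0.192, -0.595, 0.214] pointing down, gripper open.
Joint ranges: [-166.48, 166.48], [-47.26, 123.95], [12.59, 153.08], [-70.14, 250.14], [6.76, 159.57], [-176.63, 176.63]. Speed limits (degrees/s): [108.29, 108.29, 147.25, 172.46, 172.46, 172.46].

### API

Orientations are given as a 3x3 rotation matrix whose columns are the frame's x, y, z axes.
In Python, from bench import ctrl gives the robot as it stands. The module is installed in compiled form; this text tells all that it offers. Calls block until the motion is done:
- ctrl.goto(position, orientation): joint-space move of the TCP to a pose.
- ctrl.move_l(position, vel=0.15, ori=None, contact_N=None): straight line of the TCP; ori=None keeps the orientation; vel is the mean speed in m/s. With contact_N (N) it stops when the force on the tool has changed by that much, and returns True; else False.
- ctrl.movej(angles): joint-space move.
- ctrl.command_gripper(opening): opening from 0.0 (shut) to 1.0 (fully open); the grip force is fixed at half the most; returns when the fingers have stopped.
- ctrl.sleep(seconds).
- ctrl.ik(position, orientation): joint angles nearest the present ones, or None.
- ctrl.read_camera(name): name is "scene" or "top"; returns the picture (400x640x3 uint8, blue, green, red); there is no depth.
- ctrl.camera_params(name): a dict with "fx", "fy", "cx", "cy" (pixels), "pose" (4x4, takes a point from camera to world coordinates). Camera axes: x right, y up, looking along -z (the intrinsics and any distortion apply to the point x, -y, -z); pixel columns grow to the right and rows downward; lengths in m; the calibration is good to about 2 mm. A picture is of the moment at which its call begins. camera_params takes no time and is no camera call.
A pose or a line that the arm cannot do raises ctrl.MotionError and nothing moves.
- ctrl.sign_off(): hands the job in; it is judged then, once.
Readings, each from a call of its own:
- ctrl.current_t(): time.
- ctrl.current_q(): joint angles.
- ctrl.current_dq(): joint speeds.
- ctrl.current_effort(): joint torques, N m.
- ctrl.current_tool_pos(): TCP position.
- ctrl.current_eef_rot(): TCP orientation.
- ctrl.current_contact_force(): force on the tool from outside, world axes, zero at the start.
- ctrl.current_wrist_torque(): the same for the moment, N m.
- ctrl.current_grip_width(): opening from 0.0 (shut) to 1.0 (fully open).
- ctrl.current_grasp_force(): force on a finger pad.
Only numpy, scipy, OpenCV 4.12 (cv2) and the standard library are available. Lean on these libraries where they do the work, as an engineer would, in place of code of your own. Each camera call takes 0.05 s, during which the arm holds its last target. There are 200 camera calls.

## Working session

There is one attempt and no reset: what is moved stays moved. The work goes in short steps, each a Python script; the robot and the scene stay as the last script left them, time stands still between calls to the robot, and variables do not carry over. Pictures are saved under pics/ and viewed, at most 10 in all, crops included, and the job is handed in when it is done.

```bash
mkdir -p pics; python3 - <<'E'
from bench import ctrl
import cv2
for n in("scene","top"):
    p=ctrl.camera_params(n); print(n,{k:(v.round(4).tolist() if hasattr(v,'round') and hasattr(v,'tolist') else v) for k,v in p.items()})
    cv2.imwrite(f"pics/{n}0.png",ctrl.read_camera(n))
print(ctrl.current_t())
E
```

```text
scene {'fx': 376.4025191031263, 'fy': 376.4025191031263, 'cx': 318.9153370657468, 'cy': 199.88351189602204, 'pose': [[0.8506, -0.4468, 0.2774, 0.7928], [0.5258, 0.7149, -0.4608, -0.4297], [0.0076, 0.5378, 0.843, 0.9409], [0.0, 0.0, 0.0, 1.0]]}
top {'fx': 442.73173207363385, 'fy': 442.73173207363385, 'cx': 319.5942979829176, 'cy': 209.46175532805654, 'pose': [[0.0025, 0.9986, -0.0525, 0.4376], [-0.9999, 0.003, 0.0102, -0.0123], [0.0104, 0.0524, 0.9986, 1.5944], [0.0, 0.0, 0.0, 1.0]]}
0.1
```

View pics/scene0.png

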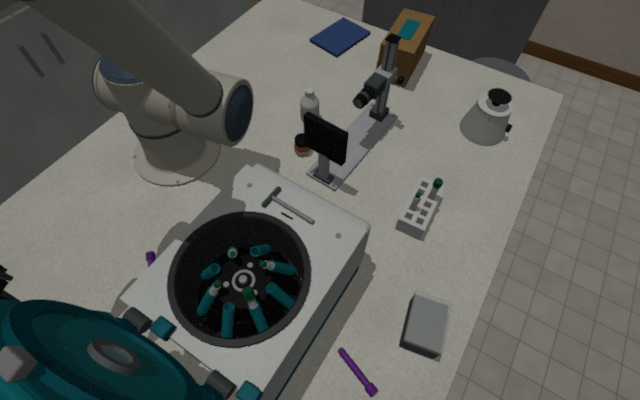

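View pics/top0.png

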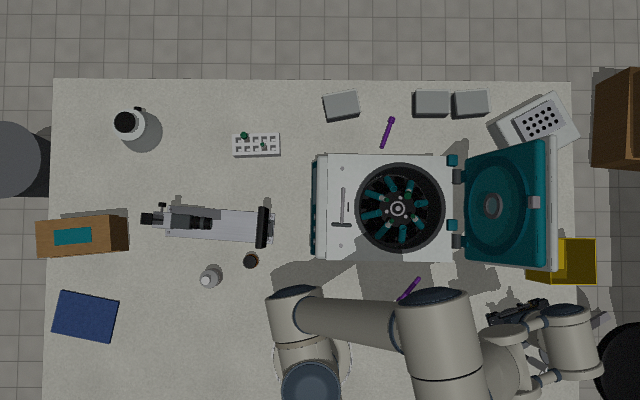

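The scene view shows the rotor around (243,280), with the lens at about (362,98) and the panel at about (325,138). In the top view the rotor hub is at about (398,208), the stand runs from the lens (~212,222) to the panel (262,226), and the lid is on the right (-y). I'll zoom in on these areas.

```bash
python3 - <<'E'
import cv2,numpy as np
t=cv2.imread("pics/top0.png");s=cv2.imread("pics/scene0.png")
def crop(i,x,y,w,h,k):
    c=cv2.resize(i[y:y+h,x:x+w],None,fx=k,fy=k,interpolation=cv2.INTER_CUBIC)
    c=cv2.convertScaleAbs(c,alpha=1.5,beta=15)
    st=10
    for a in range(-(-x//st)*st,x+w,st):
        cv2.line(c,(int((a-x)*k),0),(int((a-x)*k),5),(0,255,255),1)
        if a%20==0: cv2.putText(c,str(a),(int((a-x)*k)-10,16),0,.38,(0,255,255),1)
    for a in range(-(-y//st)*st,y+h,st):
        cv2.line(c,(0,int((a-y)*k)),(5,int((a-y)*k)),(0,255,255),1)
        if a%20==0: cv2.putText(c,str(a),(7,int((a-y)*k)+4),0,.38,(0,255,255),1)
    return c
a=crop(t,350,158,100,100,4);b=crop(s,165,205,150,150,2.667)
h=min(len(a),len(b))
cv2.imwrite("pics/rot.png",np.hstack([a[:h],b[:h]]))
a=crop(t,135,190,145,75,5);b=crop(s,290,25,130,165,3.6)
cv2.imwrite("pics/stT.png",a);cv2.imwrite("pics/stS.png",b)
E
```

```text
(no output)
```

View pics/rot.png

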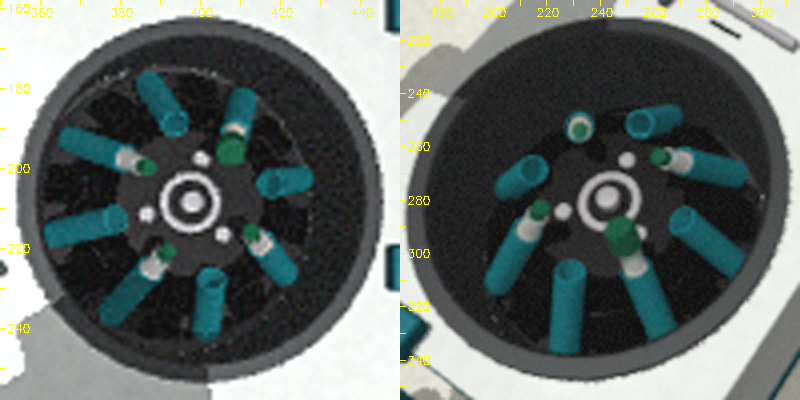

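View pics/stT.png

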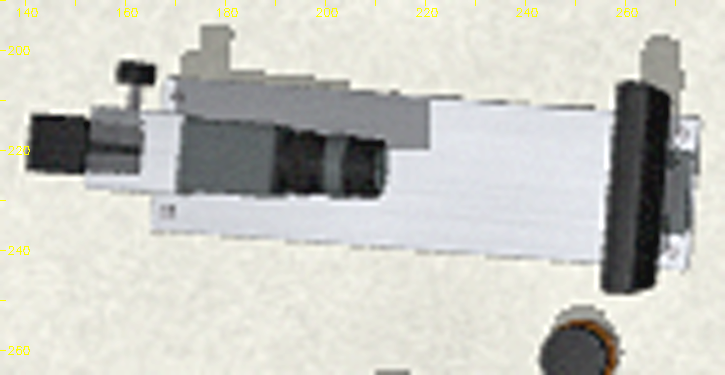

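View pics/stS.png

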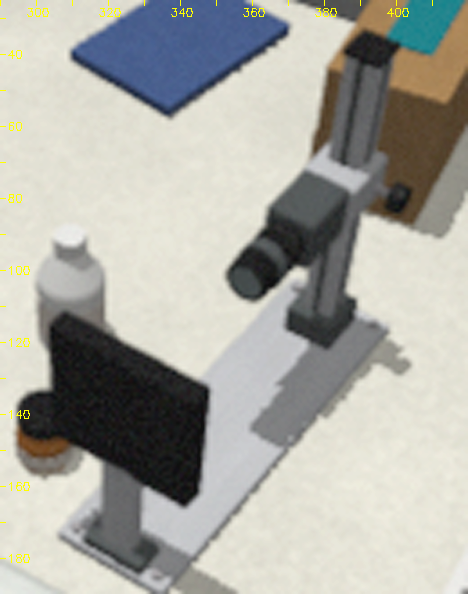

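The sample cap is at top (407.5,195.5) and scene (248,294). The hub is at top (397.3,208.3) and scene (242.5,280). The lens front is at top (212,223) and scene (359,103), and the panel's top edge runs from top (258,207) to (255.6,248). Next step is triangulation.

```bash
cat > h.py <<'E'
import numpy as np
from bench import ctrl
from scipy.optimize import least_squares
P={n:ctrl.camera_params(n) for n in("scene","top")}
def proj(n,X):
    p=P[n];T=np.linalg.inv(np.array(p["pose"]));c=T[:3,:3]@np.asarray(X)+T[:3,3]
    return np.array([p["cx"]+p["fx"]*c[0]/-c[2],p["cy"]+p["fy"]*-c[1]/-c[2]])
def atz(n,uv,z):
    p=P[n];M=np.array(p["pose"]);d=M[:3,:3]@[(uv[0]-p["cx"])/p["fx"],-(uv[1]-p["cy"])/p["fy"],-1]
    return M[:3,3]+d*(z-M[2,3])/d[2]
def tri(t,s):
    r=least_squares(lambda X:np.r_[proj("top",X)-t,proj("scene",X)-s],[.4,0,.2]);return r.x,r.fun
E
python3 - <<'E'
from h import *
np.set_printoptions(precision=4,suppress=True)
print("hub tri",*tri((397.3,208.3),(242.5,280)),atz("top",(397.3,208.3),.2),atz("scene",(242.5,280),.2))
print("cap tri",*tri((407.5,195.5),(248,294)),atz("top",(407.5,195.5),.235),atz("scene",(248,294),.235))
print("lens",*tri((212,223.5),(359.2,102.8)))
for c in((272.4,243.8),(274.8,213.6),(165,236.4),(166.4,206.6)):print("base",atz("top",c,.012))
for c in((258,207),(255.6,248)):print("paneltop",atz("top",c,.24))
print("post",atz("top",(147,218.6),.307),tri((147,218.6),(393,38.5)))
# stand fit: x,y,yaw,zl
def pts(q):
    x,y,a,z=q;e=np.array([np.cos(a),np.sin(a),0]);n=np.array([-e[1],e[0],0]);v=np.array([x,y,0]);k=np.array([0,0,1])
    return e,n,v,k
def res(q):
    e,n,v,k=pts(q);z=q[3];r=[]
    L=v-.075*e+z*k
    r+=list(proj("top",L+.019*0*k)-(212,223.5));r+=list(proj("scene",L)-(359.2,102.8))
    for s,c in((-1,(255.6,248)),(1,(258,207))):
        r+=list(proj("top",v+.075*e+s*.065*n+.24*k)-c)   # sign: n=+x-ish
    r+=list((proj("top",v-.235*e+.307*k)-(147,218.6)))
    for s,cs in((-1,((272.4,243.8),(165,236.4))),(1,((274.8,213.6),(166.4,206.6)))):
        for c in cs: r.append(((atz("top",c,.012)-v)@n-s*.055)*320)
    return np.array(r)
f=least_squares(res,[.4,.2,-1.57,.18]);print("fit",f.x,np.degrees(f.x[2]));print(f.fun)
E
```

```text
hub tri [ 0.5162 -0.2727  0.1942] [-0.1776 -0.1642 -0.1523  0.0264] [ 0.5153 -0.2722  0.2   ] [ 0.5185 -0.2737  0.2   ]
cap tri [ 0.5551 -0.2971  0.2288] [-0.5248 -0.4913 -0.4337  0.074 ] [ 0.553  -0.2974  0.235 ] [ 0.5577 -0.2977  0.235 ]
lens [0.4692 0.3151 0.1921] [-0.6253 -1.0638 -1.1002  0.0635]
base [0.3978 0.1393 0.012 ]
base [0.5055 0.1316 0.012 ]
base [0.4232 0.5209 0.012 ]
base [0.5294 0.5181 0.012 ]
paneltop [0.5158 0.1623 0.24  ]
paneltop [0.3907 0.1684 0.24  ]
post [0.4773 0.4745 0.307 ] (array([0.4783, 0.4756, 0.3054]), array([-0.1672, -0.3394, -0.3569,  0.0104]))
fit [ 0.4599  0.2408 -1.6383  0.1903] -93.86973215091993
[-0.6689  0.312  -2.414  -0.1171 -0.6396  0.2414  0.2596 -1.2679 -0.2723
  0.528  -0.0161 -0.1484 -0.6781 -1.4033]
```

```bash
cat >> h.py <<'E'
# measured stand: view x,y,z and yaw
V=np.array([.4599,.2408,.1905]);YAW=-1.6383
def tool(yaxis,z):
    z=z/np.linalg.norm(z);y=yaxis-z*(yaxis@z);y/=np.linalg.norm(y);return np.column_stack([np.cross(y,z),y,z])
E
python3 - <<'E'
from h import *
np.set_printoptions(precision=4,suppress=True)
T=[((393.75,188.75),.062,.203,45),((417,204),.062,.203,-45),((402.5,227.25),.062,.203,-135),((378.75,212.25),.062,.203,135),
((386.75,200),.0455,.2316,90),((413,215.75),.0455,.2316,-90),((392,221),.0455,.2316,180),((407.5,195.5),.045,.233,0)]
def res(q):
    r=[]
    for uv,rad,z,a in T:
        b=q[2]+np.radians(a);r+=list(proj("top",[q[0]+rad*np.cos(b),q[1]+rad*np.sin(b),z])-uv)
    r+=list(proj("top",[q[0],q[1],.2])-(397.3,208.3))
    r+=list(.5*(proj("scene",[q[0],q[1],.2])-(242.5,280)))
    return np.array(r)
f=least_squares(res,[.516,-.272,-.57]);print(f.x,np.degrees(f.x[2]),f.fun.round(2))
b=f.x[2];C=np.array([f.x[0]+.047*np.cos(b),f.x[1]+.047*np.sin(b),.229])
ax=np.array([-.5*np.cos(b),-.5*np.sin(b),.866]);print("cap",C,"ax",ax,"scene pred",proj("scene",C+.005*ax),"top",proj("top",C+.005*ax))
t=np.array([-np.sin(b),np.cos(b),0])
e=np.array([np.cos(YAW),np.sin(YAW),0]);n=np.array([-e[1],e[0],0])
for s in(1,-1):
    R=tool(s*t,-ax)
    for d in(-.014,.07,.10): print(s,"g",d,ctrl.ik(C+d*ax,R))
    print(s,"up",ctrl.ik(C+.1*ax+[0,0,.08],R))
    for s2 in(1,-1):
        for z in(.036,.2): print(s,s2,"view",ctrl.ik(V+[0,0,z],tool(s2*n,np.array([0,0,-1.]))))
print(ctrl.ik([.22,-.32,.45],ctrl.current_eef_rot()),ctrl.current_eef_rot())
E
```

```text
[ 0.5154 -0.2737 -0.5602] -32.09462236394312 [-0.28  0.37  0.05 -0.09 -0.    0.17  0.11  0.31  0.46 -0.13 -0.78 -0.18
 -0.03 -0.83 -0.07 -0.1   0.5  -0.02 -0.62 -0.38]
cap [ 0.5552 -0.2987  0.229 ] ax [-0.4236  0.2657  0.866 ] scene pred [246.3022 292.8887] top [407.3646 195.5288]
1 g -0.014 [-34.3001  18.5733 102.6377   2.2873  28.8259 -93.9143]
1 g 0.07 [-34.5229   9.6979 101.6674   1.9429  38.6723 -93.6204]
1 g 0.1 [-34.6138   6.6901 100.8601   1.8646  42.4882 -93.5573]
1 up [-34.6138   2.702   92.4165   1.539   54.9145 -93.0668]
1 1 view [21.0436 19.0077 90.8915 -0.     70.1008 24.9113]
1 1 view [21.0436 12.1364 74.7577 -0.     93.1059 24.9113]
1 -1 view [  21.0436   19.0077   90.8915   -0.       70.1008 -155.0887]
1 -1 view [  21.0436   12.1364   74.7577   -0.       93.1059 -155.0887]
-1 g -0.014 [-34.3001  18.5733 102.6377   2.2873  28.8259  86.0857]
-1 g 0.07 [-34.5229   9.6979 101.6674   1.9429  38.6723  86.3796]
-1 g 0.1 [-34.6138   6.6901 100.8601   1.8646  42.4882  86.4427]
-1 up [-34.6138   2.702   92.4165   1.539   54.9145  86.9332]
-1 1 view [21.0436 19.0077 90.8915 -0.     70.1008 24.9113]
-1 1 view [21.0436 12.1364 74.7577 -0.     93.1059 24.9113]
-1 -1 view [  21.0436   19.0077   90.8915   -0.       70.1008 -155.0887]
-1 -1 view [  21.0436   12.1364   74.7577   -0.       93.1059 -155.0887]
[-64.333   -1.4209  81.5927   0.0143  99.8882   7.8027] [[ 0.9518  0.3068 -0.0002]
 [ 0.3068 -0.9518  0.0011]
 [ 0.0001 -0.0011 -1.    ]]
```

```bash
cat >> h.py <<'E'
C=np.array([.5557,-.2985,.229]);ax=np.array([-.4236,.2657,.866]);ax/=np.linalg.norm(ax)
RG=tool(-np.array([.5313,.8472,0]),-ax)
E
python3 - <<'E'
from h import *
import cv2
ctrl.move_l([.22,-.32,.45],vel=.25)
ctrl.command_gripper(.6)
ctrl.goto(C+.07*ax,RG)
print(ctrl.current_t(),ctrl.current_tool_pos(),ctrl.current_grip_width(),C+.07*ax)
ctrl.move_l(C+.02*ax,vel=.1)
im=ctrl.read_camera("scene")
print(proj("scene",C+.02*ax),proj("scene",C))
cv2.imwrite("pics/pre.png",cv2.resize(im[180:350,140:330],None,fx=3,fy=3,interpolation=cv2.INTER_CUBIC))
E
```

```text
3.7083 [ 0.52597363 -0.28038288  0.29007579] 0.6026494217547711 [ 0.52604784 -0.2799009   0.28962032]
[244.14509085 287.23596357] [247.37214781 294.81427305]
```

View pics/pre.png

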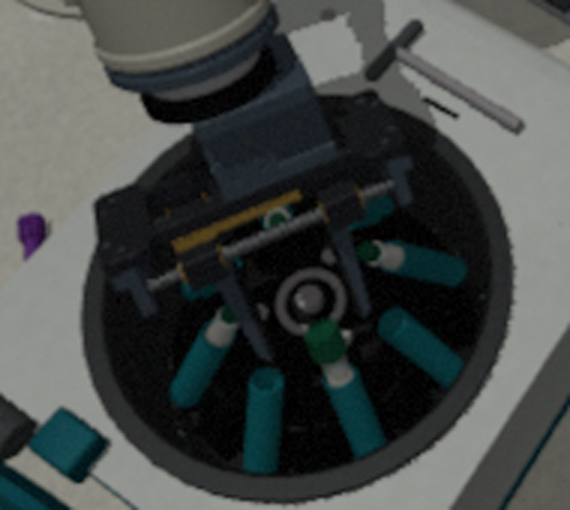

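The fingers straddle the green cap: tips at crop (268,355) and (365,312), cap at (325,342). There's room on both sides, so I'll shift 1 mm towards the right finger, then grip and draw the tube out.

```bash
python3 - <<'E'
from h import *
import cv2
np.set_printoptions(precision=4,suppress=True)
C=C+.001*np.array([.5313,.8472,0])
print(ctrl.move_l(C-.014*ax,vel=.05,contact_N=8), ctrl.current_tool_pos(),C-.014*ax)
f0=ctrl.current_contact_force()
ctrl.command_gripper(0.0);ctrl.sleep(.3)
print("w",ctrl.current_grip_width()*.091,ctrl.current_grasp_force(),ctrl.current_contact_force()-f0,ctrl.current_t())
if ctrl.current_grip_width()*.091>.018:
    print(ctrl.move_l(C+(.1-.014)*ax,vel=.06,contact_N=20),ctrl.current_contact_force()-f0)
    print("w",ctrl.current_grip_width()*.091,ctrl.current_grasp_force(),ctrl.current_t())
im=ctrl.read_camera("scene")
cv2.imwrite("pics/out.png",cv2.resize(im[160:350,140:330],None,fx=3,fy=3,interpolation=cv2.INTER_CUBIC))
E
```

```text
False [ 0.5622 -0.3013  0.2169] [ 0.5622 -0.3014  0.2169]
w 0.021014963808683663 30.00015288591385 [-0.7345  1.3744  0.6863] 6.1583
False [-0.8228  1.444  -0.7228]
w 0.02122615650790019 29.999905228614807 7.975
```

View pics/out.png

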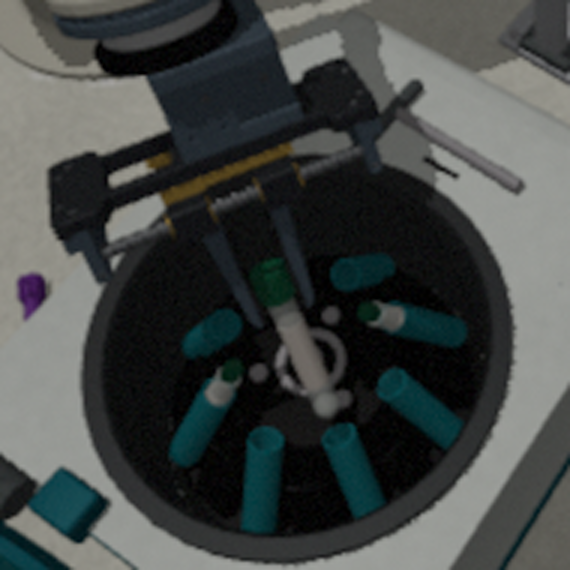

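The tube is clear of its sleeve and held by the cap; the other three tubes are undisturbed. Next I'll lift, turn it upright and move it above the view point.

```bash
cat >> h.py <<'E'
e=np.array([np.cos(YAW),np.sin(YAW),0]);n=np.array([-e[1],e[0],0])
RV=tool(n,np.array([0,0,-1.]))
E
python3 - <<'E'
from h import *
import cv2
p=ctrl.current_tool_pos()
ctrl.move_l(p+np.array([0,0,.13]),vel=.15)
ctrl.goto(V+[0,0,.236],RV)
ctrl.move_l(V+[0,0,.136],vel=.12);ctrl.sleep(.4)
q=ctrl.current_tool_pos();print(ctrl.current_t(),q,ctrl.current_grip_width()*.091,ctrl.current_contact_force())
s=ctrl.read_camera("scene");t=ctrl.read_camera("top")
for z in(.025,.003,-.097):print(z,proj("scene",q+[0,0,z]),proj("top",q+[0,0,z]))
a=cv2.resize(s[20:170,280:400],None,fx=4,fy=4,interpolation=cv2.INTER_CUBIC)
b=cv2.resize(t[180:270,190:280],None,fx=3.5,fy=3.5,interpolation=cv2.INTER_CUBIC)
b=cv2.copyMakeBorder(b,0,600-b.shape[0],0,0,cv2.BORDER_CONSTANT)
cv2.imwrite("pics/high.png",np.hstack([a,b]))
E
```

```text
12.2833 [0.45992225 0.24084089 0.32665505] 0.021411550343396365 [-0.11328744 -0.40541693 -0.03210145]
0.025 [346.15969846  69.46996576] [224.60317645 224.51910179]
0.003 [345.53986221  76.96731993] [226.17739478 224.6617554 ]
-0.097 [343.01192922 107.54444219] [232.69261221 225.25215587]
```

View pics/high.png

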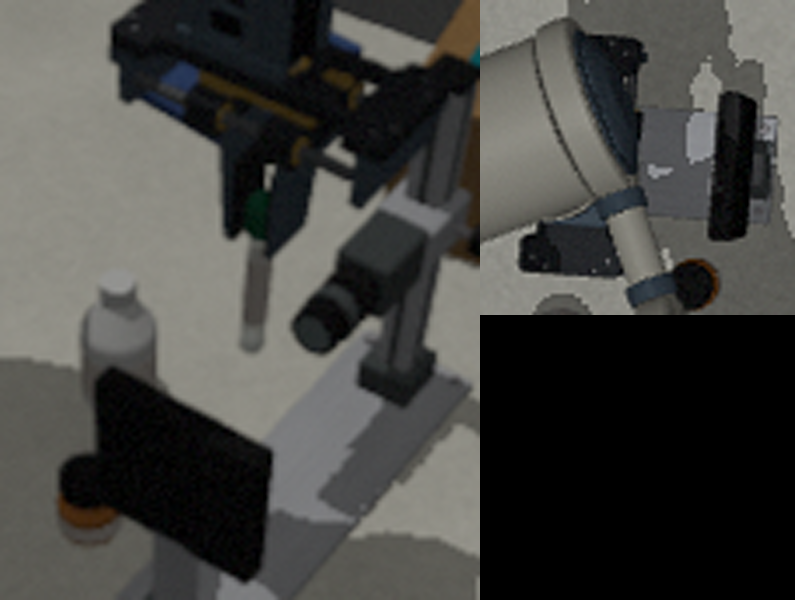

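The tube hangs upright. Its tip is at scene (343.2,107), against a prediction of (343,107.5), and the camera and panel below are clear. I'll lower it, and refit the stand with a scene-camera bias term so I can compare tube and stand in the same image.

```bash
python3 - <<'E'
from h import *
import cv2
np.set_printoptions(precision=4,suppress=True)
def res(q):
    x,y,a,z,du,dv,b=q;E=np.array([np.cos(a),np.sin(a),0]);N=np.array([-E[1],E[0],0]);v=np.array([x,y,0]);k=np.array([0,0,1]);r=[]
    S=lambda X,c:r.extend(proj("scene",X)+[du,dv]-c)
    T=lambda X,c:r.extend(proj("top",X)-c)
    L=v-.075*E+z*k;T(L,(211.5,223.5));S(L,(359.2,102.8))
    for s,c,cs in((-1,(255.6,248),(308.1,111.7)),(1,(258,207),(348.1,132.8))):
        X=v+.075*E+s*.065*N+.24*k;T(X,c);S(X,cs)
    X=v-.235*E+.307*k;T(X,(147,218.6));S(X,(393.1,38))
    for s,d,c in((-1,0,(272.4,243.8)),(-1,.385,(165,236.4)),(1,0,(274.8,213.6)),(1,.385,(166.4,206.6))):
        T(v+(b-d)*E+s*.055*N+.012*k,c)
    for s,d,c in((1,.385,(398,116.1)),(-1,0,(305.8,173.6)),(1,0,(335.8,189.4))):
        S(v+(b-d)*E+s*.055*N+.012*k,c)
    return np.array(r)
f=least_squares(res,[.46,.24,-1.638,.19,0,0,.11],loss="soft_l1");print(f.x,f.fun.reshape(-1,2).round(2).tolist())
q=f.x;V2=np.array([q[0],q[1],q[3]]);np.save("fit.npy",q)
ctrl.move_l(V2+[0,0,.036],vel=.08);ctrl.sleep(.5)
p=ctrl.current_tool_pos();print(p,ctrl.current_t())
s=np.mean([ctrl.read_camera("scene").astype(float) for _ in range(6)],0).astype(np.uint8);cv2.imwrite("pics/s_low_raw.png",s)
for z in(.003,-.036,-.097):print(z,proj("scene",p+[0,0,z])+q[4:6])
x0,y0,k=300,65,8
c=cv2.convertScaleAbs(cv2.resize(s[y0:y0+75,x0:x0+85],None,fx=k,fy=k,interpolation=cv2.INTER_CUBIC),alpha=1.6)
for a in range(x0,x0+85,5):cv2.line(c,((a-x0)*k,0),((a-x0)*k,4 if a%10 else 10),(0,255,255),1)
for a in range(y0,y0+75,5):cv2.line(c,(0,(a-y0)*k),(4 if a%10 else 10,(a-y0)*k),(0,255,255),1)
cv2.imwrite("pics/low.png",c)
E
```

```text
[ 0.4592  0.2404 -1.6379  0.1921  1.4969  0.5704  0.1056] [[-0.18, 0.53], [-1.15, -0.05], [-0.5, 0.46], [-0.45, -0.42], [0.38, -1.05], [1.39, 0.41], [-0.14, 0.8], [-0.07, 0.31], [0.14, 0.17], [-0.57, 0.05], [0.05, -0.42], [0.75, -0.96], [0.82, -0.88], [0.09, -0.37], [-0.31, 1.24]]
[0.4592 0.2404 0.2281] 14.2667
0.003 [344.225  107.6999]
-0.036 [343.3588 118.2993]
-0.097 [342.1094 133.5886]
```

View pics/low.png

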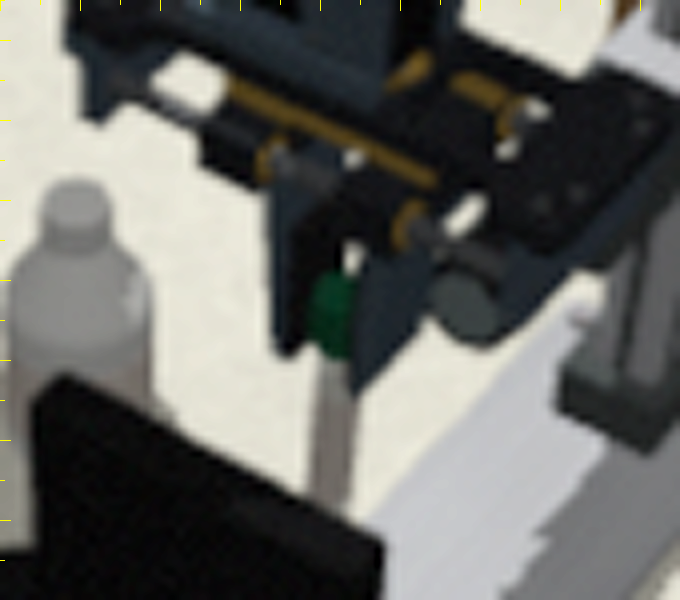

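The tube hangs in the gap. Its axis is at about (341.7,118.8), against a bias-corrected prediction of 343.4. The cap's lower near rim is at about (341.8,109.8) and the lens face at (358.5,103.5). I'll work out what offset this implies.

```bash
python3 - <<'E'
from h import *
q=np.load("fit.npy");p=ctrl.current_tool_pos();h=np.array([.446,-.895,0])
# cap silhouette: bottom near rim, top far rim
for nm,X in(("bot near",p+[0,0,.003]+.011*h),("top far",p+[0,0,.025]-.011*h),("mid",p-[0,0,.036])):
    print(nm,proj("scene",X)+q[4:6])
J=np.column_stack([(proj("scene",p+d)-proj("scene",p))/1 for d in np.eye(3)*.001]);print("px/mm",J)
import cv2
s=cv2.imread("pics/s_low_raw.png").astype(float)
g=s[...,1]-s[...,2]
ys,xs=np.where(g[90:115,330:352]>8);print("green bbox",xs.min()+330,xs.max()+330,ys.min()+90,ys.max()+90,"cent",xs.mean()+330.5,ys.mean()+90.5,len(xs))
for v in(112,115,118,121,124):print(v,s[v,334:350].mean(1).round().tolist())
print("centre of cap pred",proj("scene",p+[0,0,.014])+q[4:6])
E
```

```text
bot near [343.98312583 110.63950068]
top far [344.97370461  98.47324548]
mid [343.35600864 118.29327528]
px/mm [[ 0.32610131  0.18647998  0.02284038]
 [ 0.1423982  -0.22613873 -0.27953717]]
green bbox 338 344 98 109 cent 341.6929824561403 104.1140350877193 57
112 [139.0, 137.0, 137.0, 138.0, 135.0, 106.0, 75.0, 72.0, 64.0, 39.0, 23.0, 24.0, 56.0, 108.0, 134.0, 139.0]
115 [138.0, 137.0, 136.0, 137.0, 124.0, 91.0, 66.0, 68.0, 69.0, 66.0, 70.0, 120.0, 138.0, 138.0, 138.0, 140.0]
118 [141.0, 140.0, 139.0, 139.0, 115.0, 77.0, 65.0, 66.0, 67.0, 66.0, 91.0, 127.0, 139.0, 139.0, 139.0, 139.0]
121 [138.0, 140.0, 140.0, 140.0, 109.0, 68.0, 65.0, 66.0, 68.0, 66.0, 105.0, 133.0, 139.0, 139.0, 140.0, 141.0]
124 [113.0, 132.0, 138.0, 133.0, 99.0, 64.0, 65.0, 66.0, 66.0, 75.0, 121.0, 138.0, 138.0, 140.0, 141.0, 138.0]
centre of cap pred [344.4767271  104.57710656]
```

In the scene image the tube sits about 4 mm towards -x of the stand's axis. The sideways push felt while gripping agrees with that shift. I'll correct it and re-measure numerically.

```bash
python3 - <<'E'
from h import *
q=np.load("fit.npy");p0=ctrl.current_tool_pos()
ctrl.move_l(p0+np.array([.0037,.0008,0]),vel=.03);ctrl.sleep(1)
s=np.mean([ctrl.read_camera("scene").astype(float) for _ in range(6)],0)
for v in(115,118,121):
    r=s[v,334:352].mean(1);d=np.where(r<103)[0];i,j=d[0],d[-1]
    L=i-1+(r[i-1]-103)/(r[i-1]-r[i]);R=j+(103-r[j])/(r[j+1]-r[j]);print(v+.5,334.5+(L+R)/2)
V2=np.array([q[0],q[1],q[3]]);print("want",proj("scene",V2)+q[4:6],proj("scene",V2+[0,0,.011])+q[4:6])
print(ctrl.current_grip_width()*.091,ctrl.current_grasp_force(),abs(np.array(ctrl.current_dq())).max(),ctrl.current_t())
E
```

```text
115.5 343.5905685312858
118.5 343.202783495509
121.5 342.8812934006045
want [343.35680962 118.29933562] [343.59545313 115.37878632]
0.021023547027854573 29.999872148036957 0.09404081396772598 16.1417
```

The tube's axis is now within about 0.15 px of the target line in the image, and it is held still.

```bash
python3 -c "
from bench import ctrl
ctrl.sleep(.5);print(ctrl.sign_off())"
```

```text
the job is handed in; nothing more can be done
None
```

I handed the job in at about 17 s with the screw-cap tube held still and upright by its cap, midway between lens and panel at lens height; I put its position good to 2–3 mm, and gripping it may have turned the rotor by a degree or two.

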